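# Hold the tea strainer over the mug for pouring

## Task

I am about to pour the tea: take the steel strainer by its handle, draw it out from under the wooden counter shelf, lift it until its underside is well above the top of the pepper mill and carry it over to the tall mug (not the low cup). Hold it there level and centred over the mug, about a finger's breadth clear of the rim so that I can see how full it gets, and with its handle pointing the same way as the mug's handle so that the other side is free for the jug. Do not touch the mug with it or knock anything else out of place, and finish while still holding it there, quite still.

Things in the scene. Friction and masses are not known exactly. Their poses are not given: they have to be found in the camera images.
- strainer: loose tea strainer, about 130 g, standing upright under the shelf, handle out in front. Flat-bottomed steel gauze basket, 60 mm across below, 80 mm at the rim, 44 mm high; a wire ear 13 mm past the rim at +x; handle at -x: two wires, then a straight black grip 16 mm wide, 13 mm high, from 96 to 191 mm off the basket's axis. Origin: centre of the basket's underside; z up, -x along the handle
- strainer_grip (a point): point in the middle of the strainer's black grip, 140 mm from the basket's axis along -x and 45 mm above its underside; the place to take it, across its 16 mm width
- shelf: wooden counter shelf standing on the worktop, fixed: a board 150 (x) x 300 (y) x 16 mm on two side cheeks, open in front (-x, towards the robot); clear height under the board 122 mm, clear width 254 mm, top at 138 mm; a book and a round vase stand on it. Origin: on the worktop under the centre of the board, whose front edge is 75 mm from it along -x
- mug: the tall mug, white, loose: 100 mm high, 84 mm across the rim, wall 4 mm, with a handle on its +y side reaching 35 to 40 mm out from the wall. Origin: centre of its underside, z up
- mug_rim (a point): centre of the tall mug's mouth, at the height of the rim (100 mm above its underside)
- cup: the low cup, white, loose: 62 mm high, 92 mm across, with a handle on its +y side; not the target. Origin: centre of its underside
- pepper_mill: dark wooden pepper mill, loose, 58 mm across, 130 mm high, stands between the shelf's front and the mugs. Origin: centre of its underside
- spice_jar: round spice jar with a black cap, loose, 41 mm across, 95 mm high, stands in line with the pepper mill, nearer the robot. Origin: centre of its underside
- salt_shaker: salt shaker, loose, 44 mm across, 90 mm high, under the shelf to the left of the strainer's basket. Origin: centre of its underside
- lidded_jar: round spice jar with a black cap, loose, 41 mm across, 95 mm high, under the shelf to the right of the strainer's basket. Origin: centre of its underside
Things that resemble listed ones, but are neither listed nor needed, are in the scene too. What is shaped like the mug but yellow is not meant.

How it is judged:
By the outcome, as a careful person would: the job done as asked, in the order asked, and still so for the second after the job is handed in, while the arm keeps its last pose, push and grip.
It also fails if it takes over 48 s, if anything falls off the work surface, if the arm or the gripper's body presses on something with over 40 N, if the wrist force passes 120 N, or if a joint passes its speed limit or range.

## Robot

A 6-joint arm with a two-finger parallel gripper is mounted at the origin on a cart in front of the work surface, level with it; the furniture and walls round the work are solid. World frame = base frame: x ahead of the robot, y to its left, z up, the work surface at z = 0. Lengths are in m, angles in rad, forces in N, time in s.
With the tool pointing down it reaches from about 0.25 to 0.8 m from the base axis. Payload 8.5 kg.
Tool frame: the origin (TCP) lies midway between the tips of the shut fingers; the grasp point (between the pads) lies 19 mm behind it; z points along the fingers, y is the line along which they close (so a half turn about z gives the same grasp; the last joint's range is limited). The gripper opens to 85 mm and grips with 20 to 120 N. Pads are 22 mm wide; open, the fingers measure 114 mm over their backs; the gripper's body (76 mm by 85 mm) begins 54 mm behind the grasp point. The pads swing forward as they close: fully open they stand 13 mm farther back than shut.
Start: joints at [1.178, 0.238, -0.013, 1.319, 0, 1.571], TCP at [0.201, 0.485, 0.231] pointing down, gripper open.
Joint ranges: [-2.66, 2.66], [-1.03, 1.9], [-1.14, 1.46], [-1.82, 2.27], [-1.45, 1.34], [-3.14, 3.14]. Speed limits (rad/s): [2.22, 2.22, 2.79, 3.14, 3.14, 3.14].

## Interface

Orientations are given as a unit quaternion [x, y, z, w].
In Python, from workcell import robot gives the robot as it stands.
- The arm moves only by the tool move_arm, never from a script. Its argument "deltas" is a list of rows, each an object of numbers: "tx", "ty", "tz": the shift along the tool's x, y, z in m; "yaw": the turn about the tool's z in degrees. In form: [{"tx": .., "ty": .., "tz": .., "yaw": ..}, ...]. A call has exactly 8 rows; each row is the pose to reach, as a shift and turn from the pose commanded when the call began, along the tool's axes at that moment; what a row does not reach only later rows make up. A row lasts 1/10 s, in which the tool goes at most 50 mm and 8.59 degrees, less where a joint would pass 70% of its speed; a pose out of reach is approached as far as the arm can. A call with a gripper value outside its range is refused whole. "jaw" is the finger opening in m, from 0 to 0.0854, set as the call begins (left out, the last holds). The fingers move at their own pace and stop on an object; "newtons" is the grip in N (left out, the last holds). Time passes only in rows, so rows that repeat a pose let the fingers close, or fill a call up. It gives the time, the measured TCP pose, the force, the opening and the grip force at its end, in the units of the state.
- robot.state(): the state, without advancing time (a new reading comes with each control period).
- robot.snapshot(name): name is "scene" or "top"; returns (picture, depth): 400x640x3 uint8, blue, green, red; 400x640 float32, m along the optical axis (not along the pixel's ray), 0 where there is no reading.
- robot.camera_model(name): a dict with "fx", "fy", "cx", "cy" (pixels), "R" (3x3) and "t" (3): a world point X has camera coordinates R X + t. Camera axes: x right, y down, z forward; pixel columns grow to the right and rows downward; lengths in m; the calibration is good to about 2 mm. A picture is of the moment at which its call begins. camera_model takes no time and is no camera call.
- robot.sign_off(): hands the job in; it is judged then, once.
The state is a dict: "clock": time; "joint_positions": joint angles; "joint_velocities": joint speeds; "tau": joint torques, N m; "ee_pos": TCP position; "eef_rot": TCP orientation; "ft_force": force on the tool from outside, world axes, zero at the start; "ft_torque": the same for the moment, N m; "gripper_width": finger opening in m; "finger_force": force on a finger pad.
Only numpy, scipy, OpenCV 4.12 (cv2) and the standard library are available. Lean on these libraries where they do the work, as an engineer would, in place of code of your own. Each camera call takes 0.05 s, during which the arm holds its last target. There are 200 camera calls.

## Working session

There is one attempt and no reset: what is moved stays moved. The work goes in short steps, Python scripts to look and compute and a tool call to move; the robot and the scene stay as the last step left them, time stands still between calls to the robot, and variables do not carry over. Pictures are saved under pics/ and viewed, at most 10 in all, crops included, and the job is handed in when it is done.

Besides the shell and the picture viewer there is one more tool, called after ">>>" as name([rows], argument=value, ...), one row to a line, values as JSON. move_arm: Moves the arm, as the interface text tells. Its arguments: {"type":"object","properties":{"deltas":{"type":"array"},"jaw":{"type":"number"},"newtons":{"type":"number"}},"required":["deltas"]}

```bash
mkdir -p pics
cat > h.py <<'E'
import numpy as np, cv2
from workcell import robot
def cloud(n,d):
    m=robot.camera_model(n); v,u=np.mgrid[:400,:640]
    P=np.stack([(u-m['cx'])/m['fx']*d,(v-m['cy'])/m['fy']*d,d],-1)
    return (P-np.array(m['t']))@np.array(m['R'])
def proj(n,X):
    m=robot.camera_model(n); c=np.array(m['R'])@np.array(X)+np.array(m['t'])
    return c[0]/c[2]*m['fx']+m['cx'],c[1]/c[2]*m['fy']+m['cy']
def ray(n,u,v,z):
    m=robot.camera_model(n);R=np.array(m['R']);o=-R.T@np.array(m['t'])
    d=R.T@np.array([(u-m['cx'])/m['fx'],(v-m['cy'])/m['fy'],1]); return o+d*(z-o[2])/d[2]
E
python3 - <<'E'
from h import *
for n in('scene','top'):
    p,d=robot.snapshot(n); cv2.imwrite(f'pics/{n}0.png',p); np.save(n+'0.npy',d)
    m=robot.camera_model(n);print(n,m['fx'],-np.array(m['R']).T@np.array(m['t']),np.array(m['R'])[2])
s=robot.state();print(s['clock'],s['ee_pos'],s['eef_rot'],s['gripper_width'],s['ft_force'])
E
```

```text
scene 385.31555709587917 [-0.05119616 -0.40940093  0.71406606] [ 0.61546184  0.4222913  -0.66548988]
top 394.88554598376936 [-0.00655392 -0.05707436  0.8081829 ] [ 0.60758795  0.0269281  -0.79379579]
0.1 [0.20081646 0.4846504  0.23074688] [ 1.95157497e-01  9.80771694e-01 -6.48077452e-04 -1.21411547e-04] 0.0851310991249483 [0.89803762 0.26438984 0.70304882]
```

View pics/scene0.png

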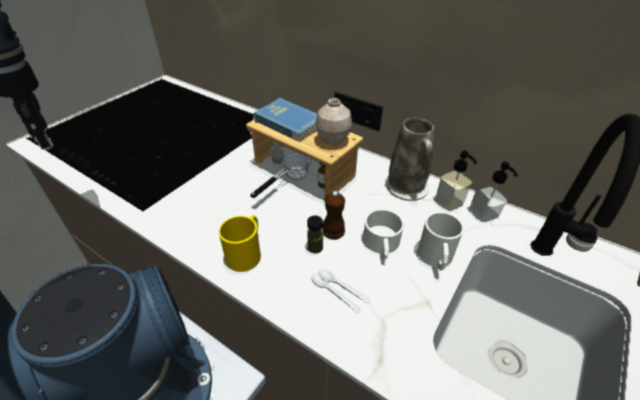

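View pics/top0.png

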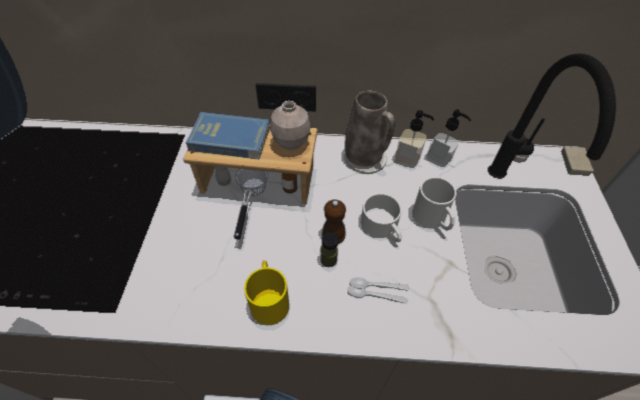

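The scene view shows the black grip at about (265,186), the mug at (440,238), the cup at (383,230), the mill at (335,215) and the spice jar at (315,235). In the top view the grip is at (241,222), the mug at (435,203) with its handle at (446,218), and the cup at (382,215).

```bash
cat > m.py <<'E'
from h import *
C={}
for n in('scene','top'):
    d=np.load(n+'0.npy');p=cv2.imread(f'pics/{n}0.png');C[n]=(cloud(n,d),p,d)
def sel(n,box,zl,zh,f=None):
    P,p,d=C[n];u0,v0,u1,v1=box
    q=P[v0:v1,u0:u1].reshape(-1,3);c=p[v0:v1,u0:u1].reshape(-1,3).astype(int);k=(d[v0:v1,u0:u1].ravel()>0)&(q[:,2]>zl)&(q[:,2]<zh)
    if f is not None:k&=f(c)
    return q[k]
def circ(q):
    A=np.c_[2*q[:,:2],np.ones(len(q))];s=np.linalg.lstsq(A,(q[:,:2]**2).sum(1),rcond=None)[0]
    return s[:2],np.sqrt(s[2]+s[:2]@s[:2])
E
python3 - <<'E'
from m import *
np.set_printoptions(precision=4,suppress=True)
dark=lambda c:c.max(1)<70
for n,b in(('scene',(245,165,285,205)),('top',(228,196,256,245))):
    q=sel(n,b,.02,.08,dark);m=np.median(q,0);w,v=np.linalg.eigh(np.cov(q[:,:2].T));t=(q[:,:2]-m[:2])@v[:,1]
    print('grip',n,len(q),m,np.percentile(q[:,2],[5,50,90]),v[:,1],t.min(),t.max(),m[:2]+v[:,1]*t.min(),m[:2]+v[:,1]*t.max())
for k,bs in {'mug':((418,205,468,272),(410,172,460,232)),'cup':((358,205,408,262),(358,190,406,242)),'mill':((320,188,350,242),(322,195,349,246)),'jar':((303,212,328,254),(319,232,340,268)),'yellow':((215,210,265,275),(240,258,295,325)),'vaseetc':((310,90,360,150),(268,98,312,155)),'jug':((385,110,440,200),(340,88,395,170))}.items():
    for n,b in zip(('scene','top'),bs):
        q=sel(n,b,.012,.4);zt=np.percentile(q[:,2],99.5);t=q[q[:,2]>zt-.012]
        print(k,n,len(q),'ztop',zt,'circ',*circ(t),'bbox',q.min(0)[:2],q.max(0)[:2])
# mug handle/cup handle: points below rim outside radius
for k,b in(('mug',((418,205,468,280),(410,172,465,235))),('cup',((358,205,408,265),(358,190,408,245)))):
  for n,bb in zip(('scene','top'),b):
    H=.1 if k=='mug' else .062
    q=sel(n,bb,.012,.12);t=q[abs(q[:,2]-H)<.006];c,r=circ(t)
    h=q[np.hypot(*(q[:,:2]-c).T)>(.047 if k=='mug' else .052)];v=h[:,:2]-c
    print(k,n,c,r,len(h),np.degrees(np.arctan2(np.median(v[:,1]),np.median(v[:,0]))),np.hypot(*v.T).max(),h[:,2].min(),h[:,2].max())
# shelf top
P,p,d=C['top'];f=p.astype(int)
wood=(f[...,2]-f[...,0]>60)&(abs(P[...,2]-.138)<.006)&(d>0);wood[:, :180]=0;wood[:,330:]=0
w=P[wood];w=w[:,:2].astype(np.float32);print('shelf',len(w),cv2.boxPoints(cv2.minAreaRect(w)))
E
```

```text
grip scene 113 [0.509  0.1479 0.0519] [0.0478 0.0519 0.0538] [-1.      0.0007] -0.04680653126020082 0.04151719620015098 [0.5558 0.1479] [0.4675 0.1479]
grip top 184 [0.5107 0.1496 0.0513] [0.0458 0.0513 0.0537] [-1.      0.0029] -0.04678316843463636 0.043305433238940975 [0.5575 0.1494] [0.4674 0.1497]
mug scene 1898 ztop 0.10302686837158466 circ [ 0.597  -0.3049] 0.03981782549963804 bbox [ 0.5265 -0.3466] [ 0.7803 -0.263 ]
mug top 1697 ztop 0.10251550108612227 circ [ 0.5975 -0.3042] 0.039730317709961126 bbox [ 0.5279 -0.3454] [ 0.6401 -0.2623]
cup scene 1236 ztop 0.0650149541023053 circ [ 0.5619 -0.1807] 0.04499323698499379 bbox [ 0.4949 -0.2247] [ 0.6116 -0.134 ]
cup top 1137 ztop 0.06495526095608653 circ [ 0.5627 -0.1801] 0.044898976698637724 bbox [ 0.4952 -0.2241] [ 0.6119 -0.1323]
mill scene 996 ztop 0.1308761583050727 circ [ 0.5204 -0.0682] 0.00900042282756706 bbox [ 0.4444 -0.0955] [0.658  0.0185]
mill top 932 ztop 0.1312715956171975 circ [ 0.5206 -0.0665] 0.00699150348304387 bbox [ 0.4328 -0.0957] [ 0.5455 -0.0399]
jar scene 617 ztop 0.09806479733405851 circ [ 0.448  -0.0602] 
[... 825 characters left out ...]
7444 circ [ 0.7883 -0.1417] 0.038320047293027876 bbox [ 0.7311 -0.2325] [ 0.8862 -0.065 ]
mug scene [ 0.597  -0.3049] 0.03984310805390187 171 -153.6279131020238 0.18363708857847816 0.012284592651954846 0.09004309472943445
mug top [ 0.5977 -0.3043] 0.039767507606944086 133 -153.7503034240018 0.07790786563341211 0.02182219243984086 0.08936667930825844
cup scene [ 0.5636 -0.1793] 0.04418216474354565 94 -148.3774675312771 0.07993214862499377 0.01492019124269307 0.058407489205840685
cup top [ 0.5645 -0.1785] 0.04407928338541826 101 -148.88156016150594 0.08068147767226477 0.01394260142023921 0.05862653557791787
shelf 1690 [[ 0.6004 -0.0037]
 [ 0.7477 -0.0114]
 [ 0.7632  0.2843]
 [ 0.6159  0.292 ]]
```

Run:
```python
from m import *
np.set_printoptions(precision=4,suppress=True)
for k,n,b in(('lid','top',(280,172,300,194)),('lid','scene',(314,160,328,190)),('salt','top',(212,160,234,190)),('salt','scene',(268,142,286,170))):
    q=sel(n,b,.01,.12);q=q[(q[:,0]>.58)&(q[:,0]<.76)]
    print(k,n,len(q),np.percentile(q,[2,50,98],axis=0))
for n,b in(('top',(235,165,270,200)),('scene',(278,160,312,184))):
    q=sel(n,b,.036,.056);q=q[q[:,0]>.6];print('rim',n,len(q),circ(q),np.percentile(q,[1,50,99],axis=0))
s=robot.state()
from scipy.spatial.transform import Rotation as Ro
R=Ro.from_quat(s['eef_rot']);print(R.as_matrix(),R.inv().apply(np.array([.511,.149,.11])-s['ee_pos']))
p=cv2.imread('pics/top0.png')[140:260,180:330];cv2.imwrite('pics/c1.png',cv2.resize(p,None,fx=5,fy=5))
```

```text
lid top 252 [[0.6417 0.0353 0.012 ]
 [0.6496 0.0525 0.0441]
 [0.6646 0.0728 0.0577]]
lid scene 208 [[0.6058 0.0111 0.0132]
 [0.6439 0.0511 0.0534]
 [0.666  0.0726 0.1114]]
salt top 293 [[0.6475 0.2103 0.0119]
 [0.6542 0.2251 0.0426]
 [0.7016 0.2676 0.078 ]]
salt scene 335 [[0.6194 0.1661 0.012 ]
 [0.6547 0.2204 0.0438]
 [0.6833 0.2721 0.0807]]
rim top 174 (array([0.6532, 0.151 ]), np.float64(0.03878927063285164)) [[0.6021 0.1102 0.0364]
 [0.6414 0.1572 0.0453]
 [0.6867 0.1916 0.0488]]
rim scene 108 (array([0.6513, 0.1497]), np.float64(0.03730040778227478)) [[0.6015 0.1103 0.0363]
 [0.6301 0.1334 0.0447]
 [0.6857 0.1861 0.0501]]
[[-0.9238  0.3828 -0.0005]
 [ 0.3828  0.9238 -0.0012]
 [-0.     -0.0013 -1.    ]] [-0.415  -0.1912  0.121 ]
```

View pics/c1.png

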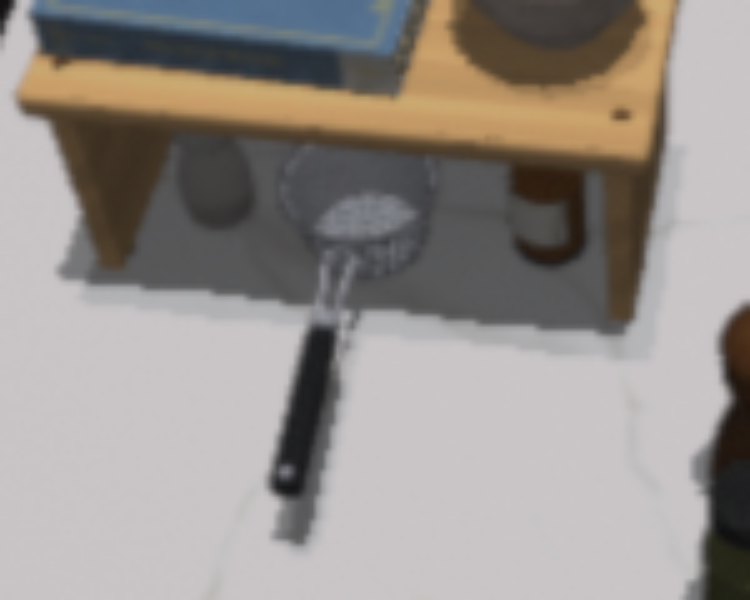

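The crop shows the strainer's grip from (320,330) to (285,480). The basket sits behind it with a gap to the salt shaker on the left and to the lidded jar on the right, so I can pull it straight out. I'll approach above the grip first.

>>> move_arm([
  {"tx": -0.04, "ty": -0.02, "tz": 0, "yaw": -3},
  {"tx": -0.08, "ty": -0.037, "tz": 0, "yaw": -6},
  {"tx": -0.12, "ty": -0.055, "tz": 0, "yaw": -9},
  {"tx": -0.16, "ty": -0.074, "tz": 0, "yaw": -12},
  {"tx": -0.2, "ty": -0.092, "tz": 0, "yaw": -15},
  {"tx": -0.24, "ty": -0.11, "tz": 0, "yaw": -18},
  {"tx": -0.28, "ty": -0.129, "tz": 0, "yaw": -21},
  {"tx": -0.32, "ty": -0.147, "tz": 0, "yaw": -22.5},
], jaw=0.06, newtons=90)

```text
clock: 0.9
ee_pos: [0.4411, 0.225, 0.2311]
eef_rot: [-0.001, 1.0, -0.0, -0.0]
ft_force: [-0.7, 1.3, -0.3]
gripper_width: 0.0599
finger_force: 0.0
```

>>> move_arm([
  {"tx": -0.025, "ty": -0.027, "tz": 0.01, "yaw": 0},
  {"tx": -0.05, "ty": -0.054, "tz": 0.03, "yaw": 0},
  {"tx": -0.072, "ty": -0.0775, "tz": 0.06, "yaw": 0},
  {"tx": -0.072, "ty": -0.0775, "tz": 0.09, "yaw": 0},
  {"tx": -0.072, "ty": -0.0775, "tz": 0.12, "yaw": 0},
  {"tx": -0.072, "ty": -0.0775, "tz": 0.13, "yaw": 0},
  {"tx": -0.072, "ty": -0.0775, "tz": 0.13, "yaw": 0},
  {"tx": -0.072, "ty": -0.0775, "tz": 0.13, "yaw": 0},
])

```text
clock: 1.7
ee_pos: [0.5128, 0.1495, 0.1023]
eef_rot: [-0.0, 1.0, 0.0, 0.0]
ft_force: [0.8, -0.4, 0.3]
gripper_width: 0.0603
finger_force: 0.0
```

Run:
```python
from h import *
p,d=robot.snapshot('scene');s=robot.state();print(s['ee_pos'],s['eef_rot'],s['joint_positions'])
cv2.imwrite('pics/c2.png',cv2.resize(p[90:240,190:390],None,fx=4,fy=4))
```

```text
[0.51308164 0.14965036 0.10271624] [-1.76995429e-04  9.99999504e-01  2.11758880e-04  9.56889881e-04] [ 2.83870993e-01  3.27843934e-01 -2.30504218e-01  1.01049235e+00
 -1.29085421e-04  2.83516876e-01]
```

View pics/c2.png

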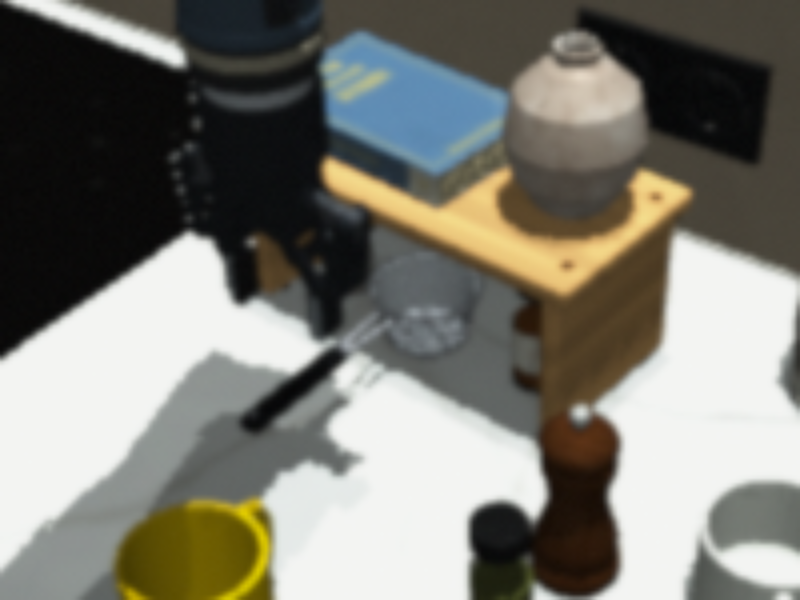

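The crop shows the open fingers above the strainer's handle, clear of the shelf front. I'll descend and close on the grip.

>>> move_arm([
  {"tx": 0, "ty": 0, "tz": 0.02, "yaw": 0},
  {"tx": 0, "ty": 0, "tz": 0.04, "yaw": 0},
  {"tx": 0, "ty": 0, "tz": 0.055, "yaw": 0},
  {"tx": 0, "ty": 0, "tz": 0.067, "yaw": 0},
  {"tx": 0, "ty": 0, "tz": 0.075, "yaw": 0},
  {"tx": 0, "ty": 0, "tz": 0.075, "yaw": 0},
  {"tx": 0, "ty": 0, "tz": 0.075, "yaw": 0},
  {"tx": 0, "ty": 0, "tz": 0.075, "yaw": 0},
])

```text
clock: 2.55
ee_pos: [0.5129, 0.1493, 0.0271]
eef_rot: [0.0, 1.0, 0.0, 0.001]
ft_force: [0.0, -0.2, 0.2]
gripper_width: 0.0599
finger_force: 0.0
```

>>> move_arm([
  {"tx": 0},
  {"tx": 0},
  {"tx": 0},
  {"tx": 0},
  {"tx": 0},
  {"tx": 0},
  {"tx": 0},
  {"tx": 0},
], jaw=0.0, newtons=90)

```text
schema error: expected keys tx, ty, tz, yaw
```

>>> move_arm([
  {"tx": 0, "ty": 0, "tz": 0, "yaw": 0},
  {"tx": 0, "ty": 0, "tz": 0, "yaw": 0},
  {"tx": 0, "ty": 0, "tz": 0, "yaw": 0},
  {"tx": 0, "ty": 0, "tz": 0, "yaw": 0},
  {"tx": 0, "ty": 0, "tz": 0, "yaw": 0},
  {"tx": 0, "ty": 0, "tz": 0, "yaw": 0},
  {"tx": 0, "ty": 0, "tz": 0, "yaw": 0},
  {"tx": 0, "ty": 0, "tz": 0, "yaw": 0},
], jaw=0.0, newtons=90)

```text
clock: 3.35
ee_pos: [0.5123, 0.1492, 0.0263]
eef_rot: [0.0, 1.0, -0.0, 0.0]
ft_force: [-1.0, -0.3, 1.7]
gripper_width: 0.014
finger_force: 87.8
```

>>> move_arm([
  {"tx": 0, "ty": 0, "tz": -0.003, "yaw": 0},
  {"tx": 0, "ty": 0, "tz": -0.008, "yaw": 0},
  {"tx": 0, "ty": 0, "tz": -0.012, "yaw": 0},
  {"tx": 0.004, "ty": 0, "tz": -0.015, "yaw": 0},
  {"tx": 0.012, "ty": 0, "tz": -0.015, "yaw": 0},
  {"tx": 0.024, "ty": 0, "tz": -0.015, "yaw": 0},
  {"tx": 0.036, "ty": 0, "tz": -0.015, "yaw": 0},
  {"tx": 0.045, "ty": 0, "tz": -0.015, "yaw": 0},
])

```text
clock: 4.15
ee_pos: [0.4654, 0.149, 0.0411]
eef_rot: [-0.0, 1.0, -0.0, -0.001]
ft_force: [0.9, -0.1, -1.6]
gripper_width: 0.0143
finger_force: 87.7
```

>>> move_arm([
  {"tx": 0.012, "ty": 0, "tz": 0, "yaw": 0},
  {"tx": 0.024, "ty": 0, "tz": 0, "yaw": 0},
  {"tx": 0.036, "ty": 0, "tz": 0, "yaw": 0},
  {"tx": 0.048, "ty": 0, "tz": 0, "yaw": 0},
  {"tx": 0.06, "ty": 0, "tz": 0, "yaw": 0},
  {"tx": 0.07, "ty": 0, "tz": 0, "yaw": 0},
  {"tx": 0.077, "ty": 0, "tz": 0, "yaw": 0},
  {"tx": 0.08, "ty": 0, "tz": 0, "yaw": 0},
])

```text
clock: 4.95
ee_pos: [0.3865, 0.1492, 0.0414]
eef_rot: [-0.0, 1.0, -0.0, -0.0]
ft_force: [-0.9, 0.2, -0.9]
gripper_width: 0.0143
finger_force: 87.7
```

Run:
```python
from h import *
p,d=robot.snapshot('scene');s=robot.state();print(s['ee_pos'],s['gripper_width'],s['finger_force'],s['ft_force'],s['ft_torque'])
cv2.imwrite('pics/c3.png',cv2.resize(p[90:240,190:390],None,fx=4,fy=4))
np.save('d3.npy',d)
```

```text
[0.38653913 0.14913932 0.04135415] 0.014306299902803882 87.70897150039673 [-1.20884177 -0.04620209 -1.77742985] [ 0.0011856  0.2345248 -0.0067778]
```

View pics/c3.png

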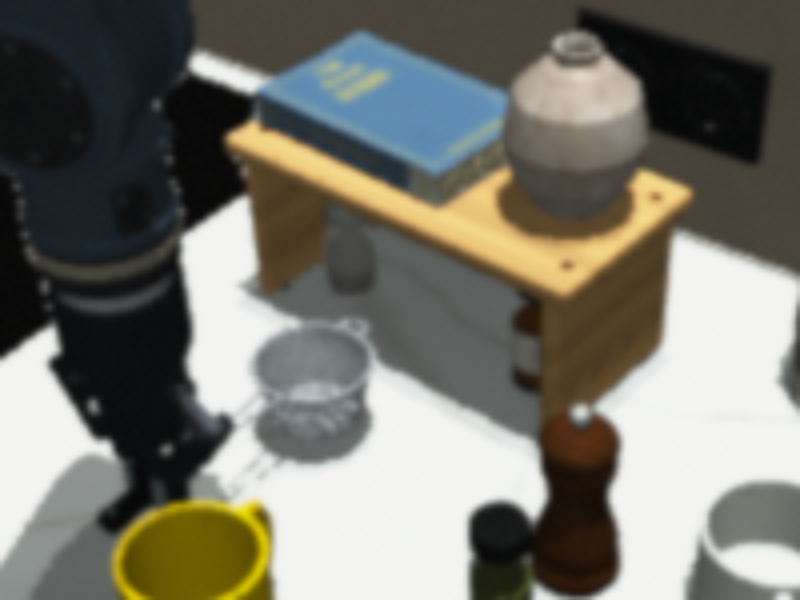

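The strainer hangs out in front of the shelf, with its rim centre at about (312,362) in the crop and the ear clear of the board. I'll lift it straight up.

>>> move_arm([
  {"tx": 0.002, "ty": 0, "tz": -0.01, "yaw": 0},
  {"tx": 0.005, "ty": 0, "tz": -0.03, "yaw": 0},
  {"tx": 0.005, "ty": 0, "tz": -0.06, "yaw": 0},
  {"tx": 0.005, "ty": 0, "tz": -0.09, "yaw": 0},
  {"tx": 0.005, "ty": 0, "tz": -0.12, "yaw": 0},
  {"tx": 0.005, "ty": 0, "tz": -0.15, "yaw": 0},
  {"tx": 0.005, "ty": 0, "tz": -0.175, "yaw": 0},
  {"tx": 0.005, "ty": 0, "tz": -0.19, "yaw": 0},
])

```text
clock: 5.8
ee_pos: [0.3831, 0.1494, 0.2342]
eef_rot: [0.0, 1.0, 0.001, 0.002]
ft_force: [-0.3, -0.5, -2.3]
gripper_width: 0.0144
finger_force: 87.8
```

>>> move_arm([
  {"tx": 0, "ty": 0, "tz": -0.01, "yaw": 0},
  {"tx": 0, "ty": 0, "tz": -0.015, "yaw": 0},
  {"tx": 0, "ty": 0, "tz": -0.015, "yaw": 0},
  {"tx": 0, "ty": 0, "tz": -0.015, "yaw": 0},
  {"tx": 0, "ty": 0, "tz": -0.015, "yaw": 0},
  {"tx": 0, "ty": 0, "tz": -0.015, "yaw": 0},
  {"tx": 0, "ty": 0, "tz": -0.015, "yaw": 0},
  {"tx": 0, "ty": 0, "tz": -0.015, "yaw": 0},
])

```text
clock: 6.6
ee_pos: [0.3822, 0.1492, 0.2461]
eef_rot: [0.0, 1.0, -0.0, -0.0]
ft_force: [-0.1, -0.7, -1.4]
gripper_width: 0.0143
finger_force: 87.8
```

```bash
cat > st.py <<'E'
from h import *
np.set_printoptions(precision=4,suppress=True)
def strainer(c,zr,az):
    """rim fit in both views: c approx basket axis xy, zr rim height, az handle azimuth (rad)"""
    for n in('scene','top'):
        p,d=robot.snapshot(n);P=cloud(n,d).reshape(-1,3);P=P[d.ravel()>0]
        r=np.hypot(*(P[:,:2]-c).T)
        q=P[(r<.046)&(r>.03)&(abs(P[:,2]-zr)<.012)]
        for _ in range(4):
            cc,rr=circ(q); A=np.c_[q[:,:2]-cc,np.ones(len(q))];k=np.linalg.lstsq(A,q[:,2],rcond=None)[0]
            e=q[:,2]-A@k;q=q[(e>-.003)&(abs(np.hypot(*(q[:,:2]-cc).T)-.04)<.004)]
        h=np.array([np.cos(az),np.sin(az)])
        b=P[(np.hypot(*(P[:,:2]-cc).T)<.03)&(P[:,2]<zr-.025)&(P[:,2]>zr-.06)]
        print(n,len(q),'rim',cc,rr,'z',k[2],'slope handle/side deg',np.degrees(np.arctan(k[:2]@h)),np.degrees(np.arctan(k[:2]@[-h[1],h[0]])),'bottom',len(b),np.percentile(b[:,2],[5,50]) if len(b) else '')
        yield n,p,d,P
from m import circ
E
python3 - <<'E'
from st import *
s=robot.state();e=s['ee_pos'];print(e,s['clock'])
for n,p,d,P in strainer(np.array([e[0]+.141,e[1]]),e[2]+.018,np.pi):
    if n=='top': cv2.imwrite('pics/c4.png',p)
E
```

```text
[0.3822 0.1492 0.2461] 6.6
scene 176 rim [0.5258 0.1496] 0.03965057414589377 z 0.2642916666785666 slope handle/side deg 1.0636913978751368 0.6520065293589592 bottom 63 [0.2208 0.2258]
top 0 rim [0. 0.] 0.0 z 0.0 slope handle/side deg 0.0 0.0 bottom 0
```

View pics/c4.png

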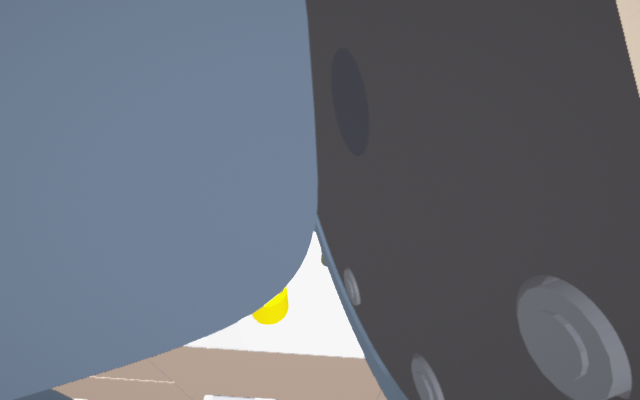

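The top view is blocked by the arm, with only the yellow mug visible at (270,300). The scene view gives the rim as level to about 1°, with its axis 143.6 mm from the TCP and the underside at about 0.22 m. I'll carry it across.

>>> move_arm([
  {"tx": -0.001, "ty": -0.006, "tz": 0, "yaw": 0},
  {"tx": -0.003, "ty": -0.018, "tz": 0, "yaw": 0},
  {"tx": -0.006, "ty": -0.035, "tz": 0, "yaw": 0},
  {"tx": -0.009, "ty": -0.054, "tz": 0, "yaw": 0},
  {"tx": -0.012, "ty": -0.074, "tz": 0, "yaw": 0},
  {"tx": -0.015, "ty": -0.094, "tz": 0, "yaw": 0},
  {"tx": -0.019, "ty": -0.114, "tz": 0, "yaw": 0},
  {"tx": -0.022, "ty": -0.134, "tz": 0, "yaw": 0},
])

```text
clock: 7.5
ee_pos: [0.4042, 0.0135, 0.2464]
eef_rot: [0.0, 1.0, -0.0, 0.0]
ft_force: [0.4, -0.5, -1.9]
gripper_width: 0.0146
finger_force: 87.8
```

>>> move_arm([
  {"tx": -0.003, "ty": -0.02, "tz": 0, "yaw": 0},
  {"tx": -0.006, "ty": -0.04, "tz": 0, "yaw": 0},
  {"tx": -0.01, "ty": -0.06, "tz": 0, "yaw": 0},
  {"tx": -0.013, "ty": -0.08, "tz": 0, "yaw": 0},
  {"tx": -0.016, "ty": -0.1, "tz": 0, "yaw": 0},
  {"tx": -0.019, "ty": -0.12, "tz": 0, "yaw": 0},
  {"tx": -0.023, "ty": -0.14, "tz": 0, "yaw": 0},
  {"tx": -0.026, "ty": -0.16, "tz": 0, "yaw": 0},
])

```text
clock: 8.3
ee_pos: [0.4299, -0.1466, 0.2464]
eef_rot: [0.0, 1.0, -0.0, -0.0]
ft_force: [0.4, -0.2, -1.0]
gripper_width: 0.014
finger_force: 87.8
```

>>> move_arm([
  {"tx": -0.003, "ty": -0.02, "tz": 0, "yaw": -2},
  {"tx": -0.007, "ty": -0.04, "tz": 0, "yaw": -5},
  {"tx": -0.01, "ty": -0.06, "tz": 0, "yaw": -8},
  {"tx": -0.014, "ty": -0.08, "tz": 0, "yaw": -11},
  {"tx": -0.017, "ty": -0.1, "tz": 0, "yaw": -14},
  {"tx": -0.021, "ty": -0.12, "tz": 0, "yaw": -17},
  {"tx": -0.024, "ty": -0.136, "tz": 0, "yaw": -19},
  {"tx": -0.026, "ty": -0.146, "tz": 0, "yaw": -20},
])

```text
clock: 9.1
ee_pos: [0.4556, -0.293, 0.2461]
eef_rot: [-0.174, 0.985, -0.0, -0.0]
ft_force: [-0.9, 0.0, -2.0]
gripper_width: 0.0146
finger_force: 87.8
```

Run:
```python
from m import *
s=robot.state();print(s['ee_pos'],s['eef_rot'],s['joint_positions'])
# handle azimuth in the first pictures, both views
for k,H,R,bb in(('mug',.1,.042,((418,205,468,280),(410,172,465,235))),('cup',.062,.046,((358,205,408,265),(358,190,408,245)))):
  for n,b in zip(('scene','top'),bb):
    q=sel(n,b,.02,.12);t=q[abs(q[:,2]-H)<.006];c,r=circ(t);v=q[:,:2]-c;rr=np.hypot(*v.T)
    for lo,hi in((.008,.02),(.02,.04)):
      for zl,zh in((.02,.06),(.06,.1)):
        m=(rr>R+lo)&(rr<R+hi)&(q[:,2]>zl)&(q[:,2]<zh);a=np.degrees(np.arctan2(v[m,1],v[m,0]))
        if m.sum()>3:print(k,n,c.round(4),(lo,zl),m.sum(),np.percentile(a,[3,50,97]).round(1))
```

```text
[ 0.4556033  -0.29298441  0.24613089] [-1.73646133e-01  9.84808044e-01 -2.38044826e-04 -2.83746808e-04] [-5.71071283e-01  2.62828130e-01  5.79918639e-02  1.36605400e+00
 -7.34769132e-04 -9.20132970e-01]
mug scene [ 0.597  -0.3049] (0.008, 0.02) 10 [-156.8 -155.2 -151.6]
mug scene [ 0.597  -0.3049] (0.008, 0.06) 29 [-156.1 -152.  -147.5]
mug scene [ 0.597  -0.3049] (0.02, 0.02) 41 [-155.9 -153.4 -148.9]
mug scene [ 0.597  -0.3049] (0.02, 0.06) 56 [-155.9 -152.4 -148.5]
mug top [ 0.5977 -0.3043] (0.008, 0.02) 18 [-156.9 -154.5 -150.5]
mug top [ 0.5977 -0.3043] (0.008, 0.06) 24 [-156.4 -154.4 -147.8]
mug top [ 0.5977 -0.3043] (0.02, 0.02) 35 [-155.9 -154.3 -152.1]
mug top [ 0.5977 -0.3043] (0.02, 0.06) 42 [-155.6 -153.5 -150.4]
cup scene [ 0.5636 -0.1793] (0.008, 0.02) 25 [-151.9 -149.7 -143.5]
cup scene [ 0.5636 -0.1793] (0.02, 0.02) 60 [-151.5 -148.3 -144.3]
cup top [ 0.5645 -0.1785] (0.008, 0.02) 29 [-151.6 -148.3 -142.7]
cup top [ 0.5645 -0.1785] (0.02, 0.02) 54 [-151.2 -149.1 -144.3]
```

>>> move_arm([
  {"tx": 0.002, "ty": -0.014, "tz": 0, "yaw": -2},
  {"tx": 0.005, "ty": -0.03, "tz": 0, "yaw": -4},
  {"tx": 0.008, "ty": -0.046, "tz": 0, "yaw": -6},
  {"tx": 0.011, "ty": -0.062, "tz": 0, "yaw": -7.2},
  {"tx": 0.013, "ty": -0.073, "tz": 0, "yaw": -7.2},
  {"tx": 0.0136, "ty": -0.0775, "tz": 0, "yaw": -7.2},
  {"tx": 0.0136, "ty": -0.0775, "tz": 0, "yaw": -7.2},
  {"tx": 0.0136, "ty": -0.0775, "tz": 0, "yaw": -7.2},
])

```text
clock: 9.9
ee_pos: [0.4697, -0.368, 0.2463]
eef_rot: [-0.235, 0.972, 0.0, -0.0]
ft_force: [0.3, 0.7, -2.2]
gripper_width: 0.0141
finger_force: 87.8
```

```bash
cat > chk.py <<'E'
from st import *
from scipy.spatial.transform import Rotation as Ro
s=robot.state();e=np.array(s['ee_pos']);R=Ro.from_quat(s['eef_rot']).as_matrix();az=np.arctan2(R[1,0],R[0,0])
print(e,np.degrees(az),s['clock'])
c=e[:2]-.1436*np.array([np.cos(az),np.sin(az)]);print('pred',c)
for n,p,d,P in strainer(c,e[2]+.018,az):
    m=P[(abs(P[:,2]-.1)<.006)&(np.hypot(P[:,0]-.597,P[:,1]+.305)<.047)]
    if len(m)>8: cc,r=circ(m);print('  mug',len(m),cc,r)
    g=P[(abs(P[:,2]-e[2]-.026)<.012)&(np.hypot(*(P[:,:2]-e[:2]).T)<.2)]
    if n=='scene':cv2.imwrite('pics/last.png',cv2.resize(p[90:290,300:560],None,fx=3,fy=3))
    else: cv2.imwrite('pics/lastt.png',p)
E
python3 chk.py
```

```text
[ 0.4697 -0.368   0.2463] -152.82428976827 9.9
pred [ 0.5974 -0.3024]
scene 129 rim [ 0.5977 -0.2995] 0.03952968875070121 z 0.26364921027155075 slope handle/side deg 0.77921743177705 -1.5960827729692633 bottom 47 [0.2208 0.226 ]
  mug 303 [ 0.5971 -0.3048] 0.03980975030968904
top 0 rim [0. 0.] 0.0 z 0.0 slope handle/side deg 0.0 0.0 bottom 0 
  mug 259 [ 0.5977 -0.3044] 0.03979997824390826
```

View pics/last.png

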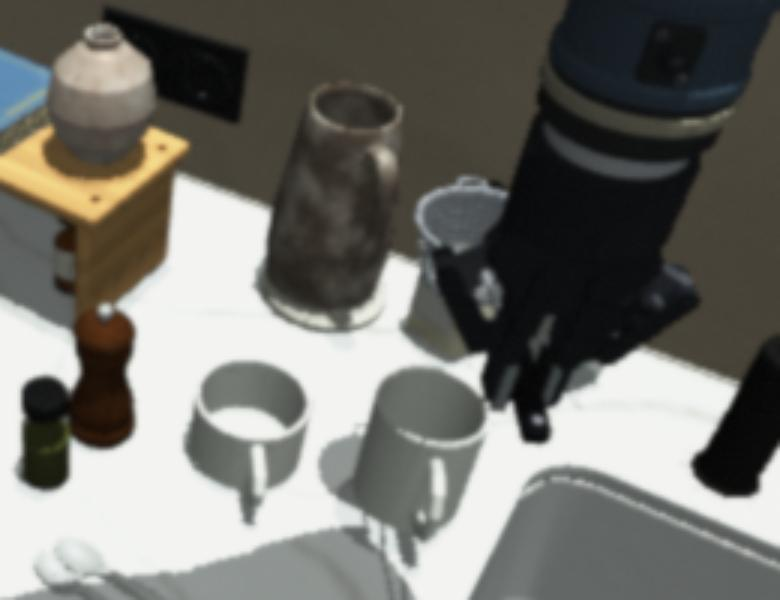

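The crop shows the strainer high above the mug, whose centre is at about (430,405). The mug's handle and the strainer's grip both point down and to the right, nearly parallel. I'll correct the position slightly and lower part-way.

>>> move_arm([
  {"tx": 0.001, "ty": -0.002, "tz": 0.005, "yaw": 0},
  {"tx": 0.0016, "ty": -0.003, "tz": 0.017, "yaw": 0},
  {"tx": 0.0016, "ty": -0.003, "tz": 0.032, "yaw": 0},
  {"tx": 0.0016, "ty": -0.003, "tz": 0.047, "yaw": 0},
  {"tx": 0.0016, "ty": -0.003, "tz": 0.06, "yaw": 0},
  {"tx": 0.0016, "ty": -0.003, "tz": 0.068, "yaw": 0},
  {"tx": 0.0016, "ty": -0.003, "tz": 0.07, "yaw": 0},
  {"tx": 0.0016, "ty": -0.003, "tz": 0.07, "yaw": 0},
])

```text
clock: 10.8
ee_pos: [0.4698, -0.3716, 0.1761]
eef_rot: [-0.235, 0.972, 0.0, -0.0]
ft_force: [0.4, 0.4, -1.3]
gripper_width: 0.0147
finger_force: 87.8
```

```bash
cat >> chk.py <<'E'
from scipy.optimize import least_squares
p,d=robot.snapshot('scene');P=cloud('scene',d).reshape(-1,3);P=P[d.ravel()>0];zr=e[2]+.018
q=P[(abs(P[:,2]-zr)<.005)];rr=np.hypot(*(q[:,:2]-c).T);q=q[(rr<.05)&(rr>.03)]
f=least_squares(lambda x:np.hypot(*(q[:,:2]-x).T)-.0395,c,loss='soft_l1',f_scale=.001);print('fixed-r rim',len(q),f.x)
a=np.degrees(np.arctan2(*(q[:,:2]-f.x).T[::-1]));print('arc',np.percentile(a,[2,25,50,75,98]))
h=np.array([np.cos(az),np.sin(az)]);v=P[:,:2]-f.x
k=(v@h>.165)&(v@h<.2)&(abs(v@[-h[1],h[0]])<.03)&(abs(P[:,2]-e[2]-.02)<.012)
if k.sum()>5:
    t=P[k];print('grip end',k.sum(),np.median(t,0),'az',np.degrees(np.arctan2(*np.median(v[k],0)[::-1])))
E
python3 chk.py
```

```text
[ 0.4698 -0.3716  0.1761] -152.8021837624713 10.8
pred [ 0.5976 -0.3059]
scene 149 rim [ 0.5981 -0.3031] 0.039739213904254576 z 0.19353739011696214 slope handle/side deg 0.70640140852205 -1.4341167995029367 bottom 81 [0.1505 0.1526]
  mug 164 [ 0.5966 -0.3046] 0.03946791269490815
top 247 rim [ 0.5984 -0.303 ] 0.03974914743005971 z 0.19401311123261417 slope handle/side deg 1.029922126769101 -0.6401299353199247 bottom 205 [0.1501 0.1526]
  mug 198 [ 0.5974 -0.3043] 0.03960835799854718
fixed-r rim 187 [ 0.5984 -0.3035]
arc [-174.8142   17.3377   53.2925  112.5995  175.2188]
grip end 145 [ 0.4372 -0.3849  0.2021] az -153.20607761338576
```

>>> move_arm([
  {"tx": 0.0005, "ty": 0, "tz": 0.004, "yaw": 0},
  {"tx": 0.0015, "ty": -0.0007, "tz": 0.011, "yaw": 0},
  {"tx": 0.0015, "ty": -0.0007, "tz": 0.019, "yaw": 0},
  {"tx": 0.0015, "ty": -0.0007, "tz": 0.026, "yaw": 0},
  {"tx": 0.0015, "ty": -0.0007, "tz": 0.03, "yaw": 0},
  {"tx": 0.0015, "ty": -0.0007, "tz": 0.032, "yaw": 0},
  {"tx": 0.0015, "ty": -0.0007, "tz": 0.032, "yaw": 0},
  {"tx": 0.0015, "ty": -0.0007, "tz": 0.032, "yaw": 0},
])

```text
clock: 11.75
ee_pos: [0.469, -0.3731, 0.1445]
eef_rot: [-0.235, 0.972, -0.0, 0.0]
ft_force: [1.0, 0.3, -1.2]
gripper_width: 0.0144
finger_force: 87.8
```

>>> move_arm([
  {"tx": 0, "ty": 0, "tz": 0, "yaw": 0},
  {"tx": 0, "ty": 0, "tz": 0, "yaw": 0},
  {"tx": 0, "ty": 0, "tz": 0, "yaw": 0},
  {"tx": 0, "ty": 0, "tz": 0, "yaw": 0},
  {"tx": 0, "ty": 0, "tz": 0, "yaw": 0},
  {"tx": 0, "ty": 0, "tz": 0, "yaw": 0},
  {"tx": 0, "ty": 0, "tz": 0, "yaw": 0},
  {"tx": 0, "ty": 0, "tz": 0, "yaw": 0},
])

```text
clock: 12.55
ee_pos: [0.4689, -0.373, 0.1443]
eef_rot: [-0.235, 0.972, -0.0, -0.0]
ft_force: [-0.4, -0.2, -1.7]
gripper_width: 0.0145
finger_force: 87.8
```

```bash
python3 chk.py
```

```text
[ 0.4689 -0.373   0.1443] -152.80671367379588 12.55
pred [ 0.5966 -0.3074]
scene 145 rim [ 0.5973 -0.3046] 0.03959596202808893 z 0.16158513121273038 slope handle/side deg 0.6607943808659001 -1.52653044243767 bottom 103 [0.1187 0.1206]
  mug 95 [ 0.5966 -0.3044] 0.03919552985338043
top 231 rim [ 0.5977 -0.304 ] 0.03957142886848019 z 0.1615560697627415 slope handle/side deg 1.0618204580549415 -0.49596060997744573 bottom 187 [0.1179 0.1203]
  mug 172 [ 0.5974 -0.3042] 0.03963128993730891
fixed-r rim 160 [ 0.5968 -0.3046]
arc [-175.08     17.833    53.4506  108.474   174.7685]
grip end 137 [ 0.4359 -0.3863  0.1694] az -153.09013031895572
```

View pics/last.png

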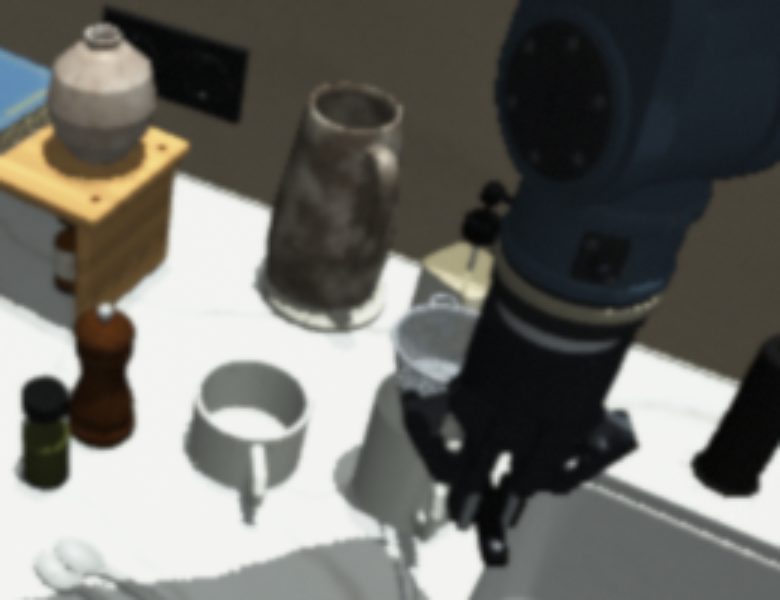

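The crop shows the basket over the mug with a gap above the rim, the handles lined up, and everything else in its place. The basket is centred to about 0.5 mm and about 15 mm clear of the rim.

```bash
python3 -c "
from workcell import robot
print(robot.sign_off())"
```

```text
the job is handed in; nothing more can be done
None
```

The strainer is being held still over the tall mug, centred to about 0.5 mm, level to about 1°, about 15 mm clear of the rim, its handle within a degree or two of the mug's; nothing else in view had moved, and the job was handed in at about 13 s.

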